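# Unbolt and open the spice case

## Task

Open the cook's spice case so that the jars in it can be reached: turn the knob of the bolt up out of its notch and draw the bolt fully back, swing the hasp up off its staple, then raise the lid until it stands open by itself, upright or a little past upright. Leave the bolt drawn, and leave the other things on the worktop where they stand.

Things in the scene. Friction and masses are not known exactly. Their poses are not given: they have to be found in the camera images.
- spice_case: dark grey transit case, aluminium edges, fixed on the worktop: 118 deep (x), 256 wide (y), 142 high, strap handle on the lid up to 163; nine packed jars inside. Origin: centre of its underside; x to its back, y to its left seen from the robot, z up. Its front is x = -59 mm, the seam of the lid z = 106. The fittings on its front are bare steel; places below are mm in this frame
- staple (a point): centre of the staple at (-71.5, 0, 82): a wire loop in the x-z plane, z = 72 to 92, standing 21 off the front, through a slot in the hasp. The bolt runs through it, in front of the hasp, and holds the hasp down; the hasp over the staple holds the lid down. A tool coming down upright onto the hasp tab strikes the lid with the gripper's palm, so lean the tool back to the robot by 22 to 40 degrees
- notch_tooth (a point): middle of the steel tooth that forms the notch: y = 51.5 to 57.5, z = 66 to 78, standing 16.5 off the front. It blocks the knob's stem from sliding left until the knob is turned up. The bolt's two guides are at y = 24 to 31 and 86 to 93, standing 19.5 off the front
- bolt_knob (a point): centre of the bolt's knob, a short steel barrel 14 mm thick and 14 mm wide along y, on a 6 mm stem, 32 mm from the bolt's axis (which runs along y at x = -71.5, z = 82). Locked it hangs forward and down at 45 degrees, at about (-94, 46, 59). Pinch it from left and right (along y), about 30 N; it can turn in the pads
- knob (a joint): turn of the knob about the bolt's axis, rad: 0 = hanging in the notch; grows as it goes forward and up; stop at 1.10. It clears the tooth above about 0.65. A light spring (about 2 N at its end) turns it down again, so it must be held up while the bolt slides past the tooth
- bolt (a joint): slide of the bolt (7 mm rod) with its knob to the left (+y), m: 0 = locked, end stop 0.030. Friction 2 N; stays where left. With the knob down the tooth stops it at 0.0025; the knob is past the tooth from 0.015 on; the tip is clear of the hasp from 0.023 on; fully drawn means above 0.026
- hasp_tab (a point): middle of the pull tab at the hasp's lower end: 26 mm wide (y), 4 thick, 26 long, bent out from the case at 45 degrees, its rolled end 8 mm beyond this point. Hasp down: about (-77, 0, 50). Pinch its two edges from left and right, lightly (about 20 N), so that it can turn in the pads
- hasp_hinge (a point): middle of the hasp's hinge on the lid's front; axis along y; lid shut: (-64.5, 0, 114). The leaf below it is 28 mm wide, 4 thick; the middle of the tab is 65 mm from this axis
- hasp (a joint): swing of the hasp relative to the lid, rad: 0 = flat down over the staple; grows outward and up; stop at 1.90. Clear of the staple above about 0.6. A stiff hinge: it stays where it is left
- lid_hinge (a point): middle of the lid's hinge axis at the back of the case, (62, 0, 106); axis along y
- lid_edge (a point): middle of the lower front edge of the lid, 121 mm from its hinge axis; the lid is 36 mm high
- lid (a joint): lid angle, rad: 0 = shut, grows as it opens; upright at 1.57, stop at 1.85. A stiff friction hinge: the lid (about 0.3 kg) stays where it is left; 4 to 6 N at its front edge raises it. The raised hasp, held against its stop, can serve as the handle to raise it
- jar_out: bystander: glass spice jar with black cap, 45 across, 108 high, beside the right end of the case; origin: centre of its foot
- garlic: bystander: garlic bulb, 60 across, 58 high, left of the case; origin: centre of its underside
- mug_a: bystander: mug, 78 across, 92 high, handle to its -y; origin: underside, below the mug
- lemon: bystander: lemon, 78 x 55 x 56; origin: centre of its underside
- peeler: bystander: peeler lying flat, 170 x 25 x 18; origin: centre of its underside
- bottle_opener: bystander: bottle opener lying flat, 174 x 41 x 20; origin: centre of its underside

How it is judged:
On the way, in this order (a step that is already met when the one before it is completed fails the run):
1. the bolt is drawn fully back (value of joint bolt above 0.026 m), for 0.2 s.
2. the hasp is swung up off its staple (value of joint hasp above 0.7 rad), for 0.1 s.
At the end, for the whole second after the job is handed in: The lid stands open by at least 1.4 rad (80 degrees) and at rest; the bolt is still drawn back more than 26 mm of its 30; no bystander has been shifted more than 40 mm (value of joint lid above 1.4 rad and value of joint bolt above 0.026 m and velocity of joint lid between -0.05 and 0.05 rad/s); the robot touches nothing.
It fails at once if a bystander (jar, garlic, mug, lemon, peeler, opener) is shifted more than 40 mm or the jar or mug is knocked over (distance of any of jar_out, garlic, mug_a, lemon, peeler, bottle_opener from where it was at the start of the episode above 0.04 m or angle between any of jar_out, mug_a's own z axis and vertical above 0.6 rad).
It also fails if it takes over 54 s, if anything falls off the work surface, if the arm or the gripper's body presses on something with over 40 N, if the wrist force passes 120 N, or if a joint passes its speed limit or range.

## Robot

A 6-joint arm with a two-finger parallel gripper is mounted at the origin on a cart in front of the work surface, level with it; the furniture and walls round the work are solid. World frame = base frame: x ahead of the robot, y to its left, z up, the work surface at z = 0. Lengths are in m, angles in rad, forces in N, time in s.
With the tool pointing down it reaches from about 0.3 to 0.775 m from the base axis. Payload 14.6 kg.
Tool frame: the origin (TCP) lies at the very end of the fingers, on their centre line; the grasp point (between the pads) lies 19 mm behind it; z points along the fingers, y is the line along which they close (so a half turn about z gives the same grasp; the last joint's range is limited). The gripper opens to 94 mm and grips with 3 to 60 N. Pads are 16 mm wide; open, the fingers measure 119 mm over their backs; the gripper's body (75 mm by 177 mm) begins 78 mm behind the grasp point.
Start: joints at [-1.367, 0.3, 1.521, -0, 1.321, -0.067], TCP at [0.147, -0.53, 0.205] pointing down, gripper open.
Joint ranges: [-3.03, 3.03], [-0.79, 2.21], [0.23, 2.52], [-1.04, 4.18], [0, 3.07], [-2.55, 2.55]. Speed limits (rad/s): [2.22, 2.22, 2.57, 3.14, 3.14, 3.14].

## Interface

Orientations are given as [roll, pitch, yaw] about the fixed x, y, z axes, in that order (R = Rz(yaw) Ry(pitch) Rx(roll)).
In Python, from station import ctrl, camera, camera_info, finder gives the robot as it stands.
- The arm moves only by the tool carry_out, never from a script. Its argument "motion" is a list of rows, each a list of 2 entries, a list of its own where there are three numbers: the shift along the tool's x, y, z as a fraction of full scale, then the turn about the tool's z as a fraction of full scale. A call has 1 to 12 rows; each row is the pose to reach, as a shift and turn from the pose commanded when the call began, along the tool's axes at that moment, turning the shorter way round; what a row does not reach only later rows make up. Full scale, the value 1, is 200 mm for a shift and 360 degrees for a turn. A row lasts 1/10 s, in which the tool goes at most 50 mm and 8.59 degrees, less where a joint would pass 70% of its speed; a pose out of reach is approached as far as the arm can. A call with a number of a shift or a turn outside -1 to 1 is refused whole. A call with a gripper value outside its range is refused whole. "hand" is the closure, from -1 (fully open) to 1 (shut), set as the call begins (left out, the last holds). The fingers move at their own pace and stop on an object; "force" is the grip in N (left out, the last holds). Time passes only in rows, so rows that repeat a pose let the fingers close. It gives the time, the measured TCP pose, the force, the opening and the grip force at its end, in the units of the state.
- ctrl.get_obs(): the state, without advancing time (a new reading comes with each control period).
- camera(name): name is "side" or "top"; returns (picture, depth): 420x560x3 uint8, blue, green, red; 420x560 float32, m along the optical axis (not along the pixel's ray), 0 where there is no reading.
- camera_info(name): a dict with "camera_matrix" (3x3 intrinsics, pixels), "origin" and "attitude" of the camera in the world. Camera axes: x right, y down, z forward; pixel columns grow to the right and rows downward; lengths in m; the calibration is good to about 2 mm. A picture is of the moment at which its call begins. camera_info takes no time and is no camera call.
- ctrl.hand_in(): hands the job in; it is judged then, once.
Trained networks look in the newest picture that a camera, given by its name, has taken for a name from the list of things; names that differ only in an ending like _2 or _b are one class to them, and where a whole thing is asked for, a point or a joint stands for the part that bears it (a point fixed in the world has none). Each returns a list of dicts, best first, with "conf" (0 to 1); they miss things now and then, are a little off and sometimes report something else, mostly with a low value. They report only what shows in the picture. A call takes as long as a camera call.
- finder.boxes_of(camera, query): "location" ([column, row] in pixels, amid what is visible of it).
- finder.cut_out(camera, query): "mask" (420x560 bool, what is visible of it) and "location" ([column, row] in pixels, amid what is visible of it).
- finder.pinpoint(camera, query): "location" ([column, row] in pixels: a listed point, or the origin of a listed thing).
The state is a dict: "time_s": time; "qpos": joint angles; "joint_vel": joint speeds; "tau": joint torques, N m; "ee_pos": TCP position; "eef_rot": TCP orientation; "force": force on the tool from outside, world axes, zero at the start; "moment": the same for the moment, N m; "grip_width": finger opening in m; "grip_force": force on a finger pad.
Only numpy, scipy, OpenCV 4.12 (cv2) and the standard library are available. Lean on these libraries where they do the work, as an engineer would, in place of code of your own. Each camera call takes 0.05 s, during which the arm holds its last target. There are 200 camera calls.

## Working session

There is one attempt and no reset: what is moved stays moved. The work goes in short steps, Python scripts to look and compute and a tool call to move; the robot and the scene stay as the last step left them, time stands still between calls to the robot, and variables do not carry over. Pictures are saved under pics/ and viewed, at most 10 in all, crops included, and the job is handed in when it is done.

Besides the shell and the picture viewer there is one more tool, called after ">>>" as name([rows], argument=value, ...), one row to a line, values as JSON. carry_out: Moves the arm, as the interface text tells. Its arguments: {"type":"object","properties":{"motion":{"type":"array","items":{"type":"array"}},"hand":{"type":"number"},"force":{"type":"number"}},"required":["motion"]}

```bash
ls; mkdir -p pics
cat > h.py <<'E'
import numpy as np, cv2
from scipy.spatial.transform import Rotation as Ro
from station import ctrl, camera, camera_info, finder
def Rm(a):
    a=np.array(a,float)
    if a.shape==(3,3): return a
    if a.shape==(4,): return Ro.from_quat(a).as_matrix()
    return Ro.from_euler('xyz',a).as_matrix()
def ray(cam,px):
    i=camera_info(cam);K=np.array(i["camera_matrix"])
    d=Rm(i["attitude"])@(np.linalg.inv(K)@[px[0],px[1],1.]); return np.array(i["origin"]),d
def deproj(cam,px,z):
    o,d=ray(cam,px); return o+d*z
def cloud(cam,depth):
    i=camera_info(cam);K=np.array(i["camera_matrix"]);v,u=np.mgrid[:420,:560]
    p=np.stack([(u-K[0,2])/K[0,0],(v-K[1,2])/K[1,1],np.ones_like(u)],-1)*depth[...,None]
    return p@Rm(i["attitude"]).T+np.array(i["origin"])
E
python3 - <<'E'
from h import *
for c in("side","top"):
    print(c,camera_info(c)); im,d=camera(c); cv2.imwrite(f"pics/{c}0.png",im); np.save(f"/tmp/{c}0.npy",d)
    P=cloud(c,d)
    for n in["staple","notch_tooth","bolt_knob","hasp_tab","hasp_hinge","lid_hinge","lid_edge","spice_case","jar_out","garlic"]:
        for r in finder.pinpoint(c,n)[:1]:
            u,v=np.round(r["location"]).astype(int); print(n,round(r["conf"],2),u,v,P[v,u].round(3) if 0<=u<560 and 0<=v<420 else '')
print(ctrl.get_obs())
E
```

```text
pics
side {'camera_matrix': array([[510.85724575,   0.        , 277.50310014],
       [  0.        , 510.85724575, 221.15131103],
       [  0.        ,   0.        ,   1.        ]]), 'origin': array([0.05279943, 0.99103866, 0.87443788]), 'attitude': array([-2.1349152 , -0.01098699, -2.68646644])}
notch_tooth 0.96 253 260 [0.568 0.062 0.084]
bolt_knob 0.63 267 255 [ 0.566 -0.012  0.052]
hasp_tab 0.66 265 256 [ 0.569 -0.008  0.051]
hasp_hinge 0.68 257 235 [0.586 0.005 0.122]
lid_hinge 0.55 217 229 [0.678 0.054 0.142]
spice_case 0.79 238 266 [0.577 0.123 0.103]
garlic 0.73 180 292 [0.701 0.204 0.033]
top {'camera_matrix': array([[462.82311906,   0.        , 273.77252742],
       [  0.        , 462.82311906, 204.1337624 ],
       [  0.        ,   0.        ,   1.        ]]), 'origin': array([ 0.43908509, -0.10081624,  1.22566004]), 'attitude': array([-3.01062445,  0.00467775, -1.56606036])}
staple 0.8 237 208 [ 0.579 -0.004  0.09 ]
notch_tooth 0.95 216 210 [0.574 0.049 0.085]
bolt_knob 0.38 220 217 [0.558 0.039 0.076]
hasp_tab 0.6 241 210 [ 0.575 -0.013  0.082]
hasp_hinge 0.48 237 206 [ 
[... 231 characters left out ...]
8 0.038]
{'time_s': 1.1, 'qpos': array([-1.36660648e+00,  2.99918953e-01,  1.52099567e+00, -3.72967341e-05,
        1.32069743e+00, -6.66242316e-02]), 'joint_vel': array([-1.84124118e-03,  7.83429746e-04, -6.30055794e-05,  3.33486514e-05,
       -1.83987312e-04,  8.30639254e-04]), 'tau': array([-3.59219448e-03, -5.31670511e+01, -3.52922916e+01,  7.07435771e-02,
        2.13080953e-02, -1.43908676e-05]), 'ee_pos': array([ 0.14710698, -0.52995329,  0.20543701]), 'eef_rot': array([-3.14157089e+00,  3.47646207e-05,  2.70823313e-01]), 'force': array([ 0.50074684, -0.25866417,  0.72104389]), 'moment': array([0.01869118, 0.01395225, 0.01703587]), 'grip_force': 0.0, 'grip_width': 0.0938830179097716}
```

Run:
```python
from h import *
d=np.load("/tmp/top0.npy");P=cloud("top",d)
m=(abs(P[...,2]-.142)<.006)&(P[...,0]>.45)&(P[...,0]<.8)&(abs(P[...,1])<.25)
q=P[m]; r=cv2.minAreaRect((q[:,:2]*1000).astype(np.float32)); print("lid top",r,np.median(q[:,2]),m.sum())
print(cv2.boxPoints(r))
w=P[(abs(P[...,2])<.03)&(P[...,0]>.3)]; print("table z",np.median(w[:,2]))
a=cv2.imread("pics/side0.png");b=cv2.imread("pics/top0.png")
cv2.imwrite("pics/v1.png",cv2.resize(a[150:360,130:410],(800,600),interpolation=cv2.INTER_CUBIC))
cv2.imwrite("pics/v2.png",cv2.resize(b,(800,600)))
```

```text
lid top ((689.8116455078125, -33.15443420410156), (203.5647735595703, 336.41259765625), 4.375389575958252) 0.14259605302368872 5231
[[ 575.4933   126.79659]
 [ 601.15845 -208.63557]
 [ 804.13    -193.10547]
 [ 778.46484  142.3267 ]]
table z 0.0011380498531672334
```

View pics/v1.png

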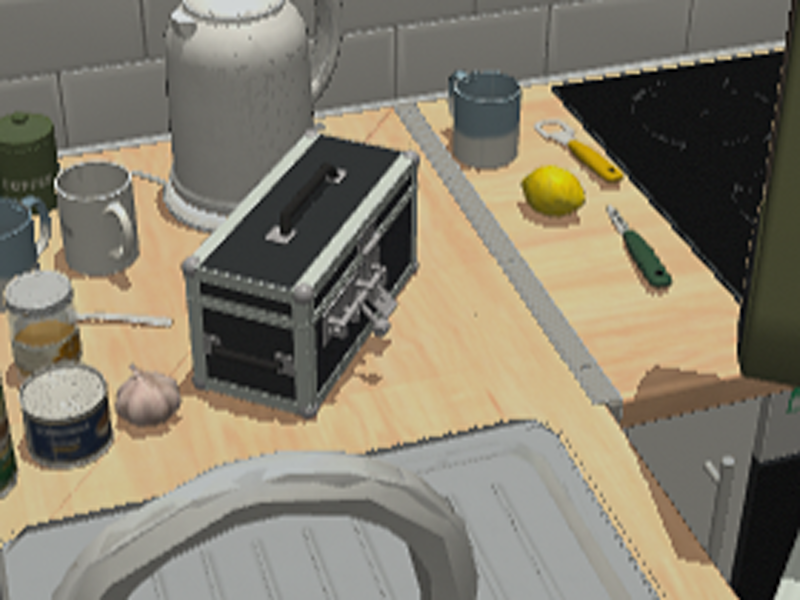

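View pics/v2.png

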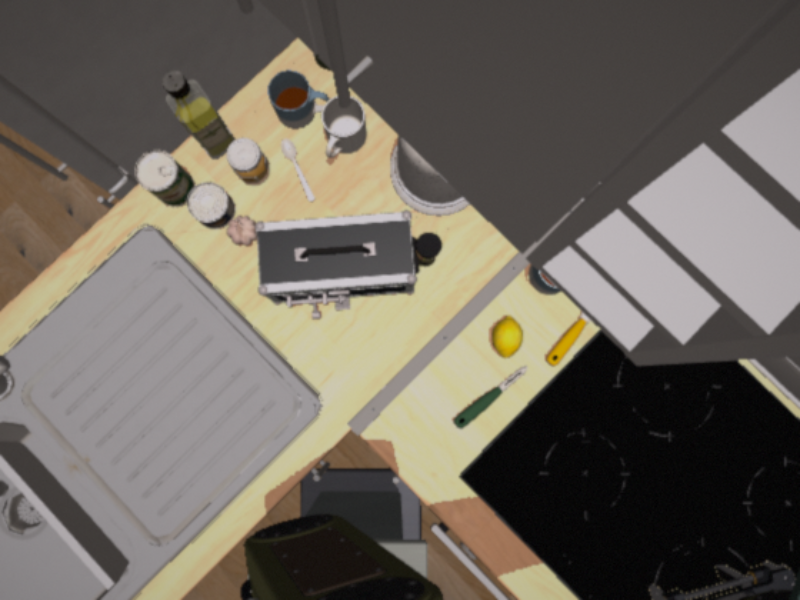

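Run:
```python
from h import *
for c in("top","side"):
    camera(c)
    d=np.load(f"/tmp/{c}0.npy");P=cloud(c,d)
    r=finder.cut_out(c,"spice_case")[0];print(c,r["conf"],r["mask"].sum())
    q=P[r["mask"]&(d>0)]; print(q.min(0),q.max(0))
    t=q[abs(q[:,2]-.1415)<.005]; R=cv2.minAreaRect((t[:,:2]*1000).astype(np.float32)); print(R,np.median(t[:,2]),len(t)); print(cv2.boxPoints(R).round(0).tolist())
    for k in range(3):
        print([ (n,np.round(x["location"],1).tolist(),round(x["conf"],2)) for n in("bolt_knob","hasp_tab") for x in finder.pinpoint(c,n)[:2]])
```

```text
top 0.9 6469
[ 0.54359984 -0.14089933 -0.00537647] [0.75383073 0.13233196 0.16827437]
((647.2882690429688, -1.58880615234375), (123.5823745727539, 261.4129943847656), 4.375389575958252) 0.1425139108037371 4988
[[576.0, 124.0], [596.0, -137.0], [719.0, -127.0], [699.0, 133.0]]
[('bolt_knob', [221.4, 215.6], 0.38), ('hasp_tab', [239.1, 209.4], 0.42)]
[('bolt_knob', [221.4, 215.6], 0.38), ('hasp_tab', [239.1, 209.4], 0.42)]
[('bolt_knob', [221.4, 215.6], 0.38), ('hasp_tab', [239.1, 209.4], 0.42)]
side 0.6 5860
[ 0.54355096 -0.35091126 -0.00394158] [0.83803416 0.14608738 0.1669007 ]
((647.089599609375, 1.916900634765625), (123.94013977050781, 268.4533996582031), 4.736889839172363) 0.1426672044967271 2354
[[574.0, 131.0], [596.0, -137.0], [720.0, -127.0], [698.0, 141.0]]
[('bolt_knob', [259.8, 263.7], 0.53), ('hasp_tab', [267.4, 255.2], 0.69)]
[('bolt_knob', [259.8, 263.7], 0.53), ('hasp_tab', [267.4, 255.2], 0.69)]
[('bolt_knob', [259.8, 263.7], 0.53), ('hasp_tab', [267.4, 255.2], 0.69)]
```

```bash
cat >> h.py <<'E'
C0=np.array([.647,-.001,0]);YAW=np.deg2rad(4.5)
def c2w(p): return C0+Rm([0,0,YAW])@(np.array(p,float)/1000)
def w2c(p): return (Rm([0,0,YAW]).T@(np.array(p)-C0))*1000
def proj(cam,p):
    i=camera_info(cam);K=np.array(i["camera_matrix"]);q=K@(Rm(i["attitude"]).T@(np.array(p)-np.array(i["origin"])));return (q[:2]/q[2]).round(1)
def go(p,yaw=YAW):
    "p: TCP target, case mm; prints shift in fractions and turn"
    o=ctrl.get_obs();R=Rm(o["eef_rot"]);s=R.T@(c2w(p)-o["ee_pos"])/.2
    x=R[:,0];e=yaw-np.arctan2(x[1],x[0]);e=(e+np.pi)%(2*np.pi)-np.pi
    print("go",p,"shift",s.round(3),"turn",round(-e/2/np.pi,4),"n>=",int(np.ceil(max(np.linalg.norm(s)*4,abs(np.rad2deg(e))/8.59))))
def st():
    o=ctrl.get_obs();print("t",round(o["time_s"],2),"tcp case",w2c(o["ee_pos"]).round(1),"rpy",np.round(o["eef_rot"],3),"F",np.round(o["force"],1),"w",round(o["grip_width"]*1000,1),"gf",round(o["grip_force"],1));return o
E
python3 - <<'E'
from h import *
for n,p in dict(knob=(-94,46,59),tab=(-77,0,50),tooth=(-75,54.5,72),hinge=(-64.5,0,114)).items(): print(n,c2w(p).round(4),[proj(c,c2w(p)) for c in("side","top")])
go((-125,46,240)); st()
for c in("side","top"):
    camera(c)
    for n in("notch_tooth","hasp_hinge","staple"): print(c,n,[np.round(x["location"],1).tolist() for x in finder.pinpoint(c,n)[:1]])
E
```

```text
knob [0.5497 0.0375 0.059 ] [array([263.8, 264.5]), array([221.5, 220.8])]
tab [ 0.5702 -0.007   0.05  ] [array([264.6, 256.2]), array([239.5, 213.2])]
tooth [0.568  0.0474 0.072 ] [array([255.8, 260.7]), array([217.1, 213. ])]
hinge [ 0.5827 -0.0061  0.114 ] [array([260.2, 235.7]), array([237.1, 205.1])]
go (-125, 46, 240) shift [ 2.546 -2.225 -0.173] turn 0.0306 n>= 14
t 1.9 tcp case [-539.8 -488.1  205.4] rpy [-3.142 -0.     0.271] F [-0.   0.1 -0.3] w 94.2 gf 0.0
side notch_tooth [[252.4, 261.7]]
side hasp_hinge [[258.8, 237.1]]
side staple [[264.9, 245.3]]
top notch_tooth []
top hasp_hinge [[238.0, 202.3]]
top staple [[237.4, 209.8]]
```

Run:
```python
from h import *
import h
from scipy.optimize import least_squares
pts=dict(bolt_knob=(-94,46,59),hasp_tab=(-77,0,50),notch_tooth=(-67,54.5,72),hasp_hinge=(-64.5,0,114),staple=(-71.5,0,82),lid_edge=(-59,0,106),spice_case=(0,0,0),lid_hinge=(62,0,106))
D=[]
for c in("side","top"):
  for k in range(1):
    camera(c)
    for n in pts:
        for x in finder.pinpoint(c,n)[:1]:
            if x["conf"]>.35: D.append((c,n,np.array(x["location"])))
def f(v,full=False):
    h.C0=np.array([v[0],v[1],0]);h.YAW=v[2];
    return np.array([proj(c,c2w(pts[n]))-l for c,n,l in D])
r=least_squares(lambda v:np.r_[f(v).ravel(),(v[2]-.078)/.002],[.647,-.001,.078],loss="soft_l1",f_scale=2,diff_step=1e-2)
print(r.x)
for d,e in zip(D,f(r.x)): print(d[0],d[1],d[2].round(1),e.round(1))
for c in("side","top"):  # brightness step of lid front/back edges via depth at plane
    d=camera(c)[1];P=cloud(c,d);h.C0=np.array([.647,-.001,0]);h.YAW=.0785
    q=(P.reshape(-1,3)-h.C0)@Rm([0,0,h.YAW])*1000
    t=q[(abs(q[:,2]-142)<3)&(abs(q[:,0])<75)&(abs(q[:,1])<145)]
    print(c,np.percentile(t[:,0],[.5,2,98,99.5]).round(1),np.percentile(t[:,1],[.5,2,98,99.5]).round(1))
    t=q[(q[:,2]>15)&(q[:,2]<100)&(q[:,0]<-40)&(q[:,0]>-70)&(q[:,1]<-30)&(q[:,1]>-110)]
    if len(t)>30:print("front face x",np.median(t[:,0]),len(t))
    t=q[(q[:,2]>20)&(q[:,2]<100)&(abs(q[:,0])<45)&(abs(q[:,1]-128)<12)]
    if len(t)>30:print("left face y",np.median(t[:,1]),len(t))
```

```text
[ 6.48553822e-01 -1.32968457e-04  7.70334620e-02]
side bolt_knob [265.2 256. ] [-2.1  8.5]
side hasp_tab [265.5 257.6] [-1.6 -1.3]
side notch_tooth [255.1 262.8] [-2.8 -2.8]
side hasp_hinge [258.7 239.6] [ 0.8 -3.8]
side staple [261.1 244. ] [0.9 2.2]
side lid_edge [258.2 236.5] [-0.5  1.3]
side spice_case [239.2 263.9] [-0.4  0.5]
side lid_hinge [216.6 227.5] [0.6 0.8]
top bolt_knob [221.4 216. ] [-0.3  4.1]
top hasp_tab [237.2 210.2] [1.9 2.4]
top notch_tooth [214.5 210.2] [ 2. -1.]
top hasp_hinge [236.7 205.7] [ 0.  -1.2]
top staple [240.5 207.2] [-2.5  1.7]
top lid_edge [235.9 203.4] [ 0.9 -0.7]
top spice_case [236.  186.7] [ 2.8 -0.4]
side [-59.8 -58.6  58.1  61. ] [-126.1 -120.1  130.1  132.2]
front face x -57.14097892805498 236
left face y 129.57932323186014 713
top [-59.3 -57.7  58.6  60.5] [-127.5 -123.2  124.8  129.1]
front face x -57.95606059976344 136
```

>>> carry_out([
  [[0.85,-0.74,-0.06],0],
  [[0.85,-0.74,-0.06],0],
  [[0.85,-0.74,-0.06],0],
  [[0.85,-0.74,-0.06],0],
  [[0.85,-0.74,-0.06],0],
])

```text
time_s: 3.8
ee_pos: [0.2726, -0.3394, 0.2179]
eef_rot: [3.141, -0.0, 0.272]
force: [0.3, -1.2, -0.7]
grip_width: 0.0939
grip_force: 0.0
```

>>> carry_out([
  [[0.85,-0.74,-0.06],0],
  [[0.85,-0.74,-0.06],0],
  [[0.85,-0.74,-0.06],0],
  [[0.85,-0.74,-0.06],0],
  [[0.85,-0.74,-0.06],0],
])

```text
time_s: 4.3
ee_pos: [0.3968, -0.1511, 0.2299]
eef_rot: [3.141, -0.001, 0.273]
force: [0.8, -0.5, -0.1]
grip_width: 0.094
grip_force: 0.0
```

>>> carry_out([
  [[0.85,-0.74,-0.06],0.03],
  [[0.85,-0.74,-0.06],0.03],
  [[0.85,-0.74,-0.06],0.03],
  [[0.85,-0.74,-0.06],0.03],
  [[0.85,-0.74,-0.06],0.03],
  [[0.85,-0.74,-0.06],0.03],
], hand=0.15)

```text
time_s: 4.9
ee_pos: [0.521, 0.0373, 0.2411]
eef_rot: [-3.141, 0.0, 0.086]
force: [0.2, -0.7, 0.8]
grip_width: 0.0491
grip_force: 0.0
```

```bash
sed -i 's/^C0=.*/C0=np.array([.648,0,0]);YAW=.078/' h.py
python3 - <<'E'
from h import *
o=st();print(o["qpos"].round(3));go((-96,46,100))
E
```

```text
t 4.9 tcp case [-123.8   47.1  241.1] rpy [-3.141  0.     0.086] F [ 0.2 -0.7  0.8] w 49.1 gf 0.0
[1.000e-03 2.120e-01 1.548e+00 0.000e+00 1.382e+00 1.486e+00]
go (-96, 46, 100) shift [0.139 0.007 0.706] turn 0.0013 n>= 3
```

>>> carry_out([
  [[0.134,0.007,0.7],0],
  [[0.134,0.007,0.7],0],
  [[0.134,0.007,0.7],0],
  [[0.134,0.007,0.7],0],
  [[0.134,0.007,0.975],0],
  [[0.134,0.007,0.975],0],
  [[0.134,0.007,0.975],0],
])

```text
time_s: 5.6
ee_pos: [0.5466, 0.0348, 0.048]
eef_rot: [3.142, 0.0, 0.082]
force: [0.1, -0.4, 0.3]
grip_width: 0.0399
grip_force: 0.0
```

Run:
```python
from h import *
o=st();go((-97,46,46))
im,d=camera("side");a=im[190:310,190:350];b=camera("top")[0][150:270,170:330]
cv2.imwrite("pics/v3.png",cv2.resize(np.vstack([a,b]),(560,600*560//560*1),interpolation=cv2.INTER_CUBIC) if 0 else np.hstack([cv2.resize(a,(400,300),interpolation=cv2.INTER_CUBIC),cv2.resize(b,(400,300),interpolation=cv2.INTER_CUBIC)]))
```

```text
t 5.6 tcp case [-98.3  42.6  48. ] rpy [3.142 0.    0.082] F [ 0.1 -0.4  0.3] w 39.9 gf 0.0
go (-97, 46, 46) shift [ 0.007 -0.017  0.01 ] turn 0.0006 n>= 1
```

View pics/v3.png

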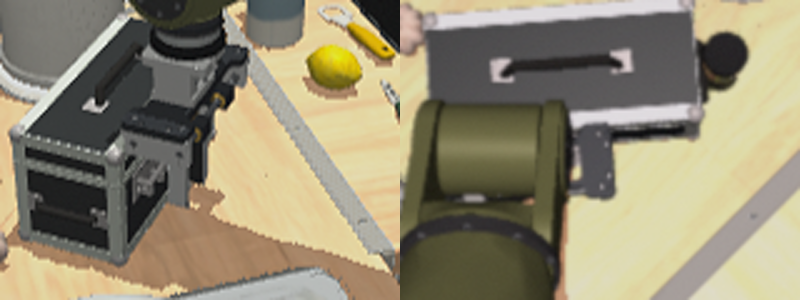

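>>> carry_out([
  [[0.005,-0.017,0.01],0],
  [[0.005,-0.017,0.01],0],
  [[0.005,-0.017,0.01],0],
  [[0.005,-0.017,0.01],0],
  [[0.005,-0.017,0.01],0],
  [[0.005,-0.017,0.01],0],
], hand=1, force=30)

```text
time_s: 6.3
ee_pos: [0.5476, 0.0386, 0.0448]
eef_rot: [3.142, -0.001, 0.082]
force: [-0.0, -0.3, 4.1]
grip_width: 0.0135
grip_force: 30.0
```

>>> carry_out([
  [[-0.02,0,-0.025],0],
  [[-0.035,0,-0.05],0],
  [[-0.042,0,-0.075],0],
  [[-0.046,0,-0.1],0],
  [[-0.046,0,-0.125],0],
  [[-0.044,0,-0.145],0],
  [[-0.044,0,-0.145],0],
  [[-0.044,0,-0.145],0],
])

```text
time_s: 7.1
ee_pos: [0.538, 0.0379, 0.0734]
eef_rot: [-3.142, 0.001, 0.082]
force: [-5.8, -0.0, -3.8]
grip_width: 0.0138
grip_force: 30.0
```

Run:
```python
from h import *
o=st()
```

```text
t 7.1 tcp case [-106.7   46.3   73.4] rpy [-3.142e+00  1.000e-03  8.200e-02] F [-5.8 -0.  -3.8] w 13.8 gf 30.0
```

>>> carry_out([
  [[0,-0.05,0],0],
  [[0,-0.1,0],0],
  [[0,-0.14,0],0],
  [[0,-0.16,0],0],
  [[0,-0.16,0],0],
  [[0,-0.16,0],0],
  [[0,-0.16,0],0],
])

```text
time_s: 7.8
ee_pos: [0.5357, 0.0671, 0.0735]
eef_rot: [3.138, 0.001, 0.082]
force: [-5.4, -21.6, -2.9]
grip_width: 0.0136
grip_force: 30.0
```

Run:
```python
from h import *
o=st()
```

```text
t 7.8 tcp case [-106.7   75.6   73.5] rpy [3.138e+00 1.000e-03 8.200e-02] F [ -5.4 -21.6  -2.9] w 13.6 gf 30.0
```

>>> carry_out([
  [[0,-0.15,0],0],
  [[0,-0.15,0],0],
  [[0,-0.15,0],0],
  [[-0.05,-0.15,0],0],
  [[-0.15,-0.15,-0.4],0],
  [[-0.15,0.0,-1],0],
  [[-0.15,0.0,-1],0],
  [[-0.15,0.22,-1],0],
  [[-0.15,0.22,-1],0],
  [[-0.15,0.22,-1],0],
], hand=0.15)

```text
time_s: 8.8
ee_pos: [0.5109, 0.0218, 0.2772]
eef_rot: [3.141, -0.007, 0.08]
force: [0.9, 0.1, 0.7]
grip_width: 0.0398
grip_force: 0.0
```

Run:
```python
from h import *
o=st();print(o["qpos"].round(3))
im,d=camera("side");cv2.imwrite("pics/v4.png",cv2.resize(im[180:330,180:380],(800,600),interpolation=cv2.INTER_CUBIC))
for n in("bolt_knob","hasp_tab","notch_tooth"): print(n,[(np.round(x["location"],1).tolist(),round(x["conf"],2)) for x in finder.pinpoint("side",n)[:1]])
print(proj("side",c2w((-94,76,59))),proj("side",c2w((-94,46,59))))
```

```text
t 8.8 tcp case [-135.    32.4  277.2] rpy [ 3.141 -0.007  0.08 ] F [0.9 0.1 0.7] w 39.8 gf 0.0
[-0.029  0.162  1.524 -0.     1.448  1.462]
bolt_knob [([258.0, 269.1], 0.47)]
hasp_tab [([265.1, 252.0], 0.65)]
notch_tooth [([251.6, 259.7], 0.9)]
[258.7 271.1] [263.3 264.6]
```

View pics/v4.png

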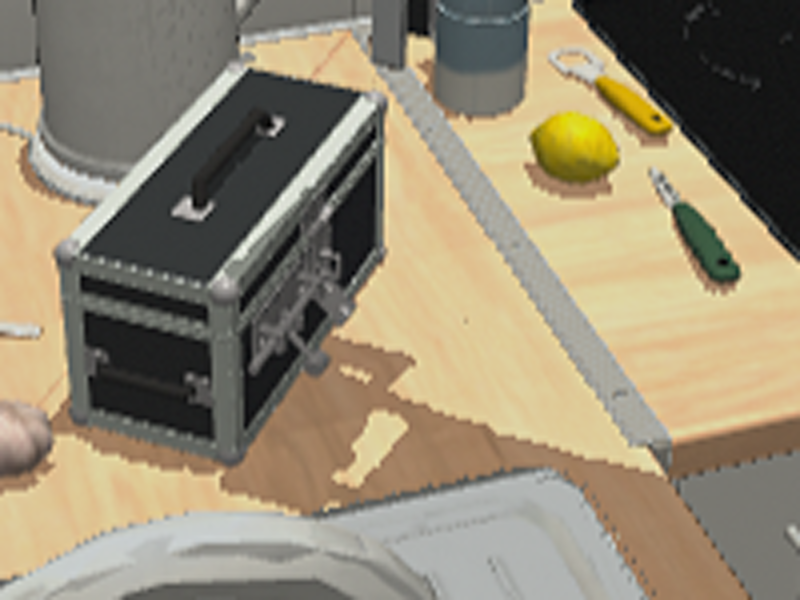

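Run:
```python
from h import *
go((-110,0,90));go((-110,0,47))
```

```text
go (-110, 0, 90) shift [0.132 0.176 0.912] turn 0.0008 n>= 4
go (-110, 0, 47) shift [0.132 0.176 1.127] turn 0.0008 n>= 5
```

>>> carry_out([
  [[0.13,0.176,0.5],0.0008],
  [[0.13,0.176,0.5],0.0008],
  [[0.13,0.176,0.9],0.0008],
  [[0.13,0.176,0.9],0.0008],
  [[0.13,0.176,0.9],0.0008],
  [[0.13,0.176,0.9],0.0008],
], hand=0.28)

```text
time_s: 9.6
ee_pos: [0.5385, -0.0089, 0.0939]
eef_rot: [-3.141, 0.001, 0.078]
force: [1.0, 0.3, 0.1]
grip_width: 0.0336
grip_force: 0.0
```

Run:
```python
from h import *
st();go((-87,0,47))
```

```text
t 9.6 tcp case [-109.8   -0.3   93.9] rpy [-3.141e+00  1.000e-03  7.800e-02] F [1.  0.3 0.1] w 33.6 gf 0.0
go (-87, 0, 47) shift [ 0.114 -0.001  0.235] turn 0.0 n>= 2
```

>>> carry_out([
  [[0,0,0.23],0],
  [[0,0,0.23],0],
  [[0.04,0,0.23],0],
  [[0.07,0,0.23],0],
  [[0.1,0,0.23],0],
  [[0.114,0,0.23],0],
  [[0.114,0,0.23],0],
])

```text
time_s: 10.3
ee_pos: [0.5605, -0.0078, 0.0486]
eef_rot: [3.142, 0.003, 0.078]
force: [-15.4, -1.4, 11.3]
grip_width: 0.0338
grip_force: 7.4
```

Run:
```python
from h import *
st();go((-87,0,47))
```

```text
t 10.3 tcp case [-87.8  -1.   48.6] rpy [3.142e+00 3.000e-03 7.800e-02] F [-15.4  -1.4  11.3] w 33.8 gf 7.4
go (-87, 0, 47) shift [ 0.004 -0.005  0.008] turn -0.0 n>= 1
```

>>> carry_out([
  [[-0.01,0,0],0],
  [[-0.01,-0.004,0],0],
  [[-0.01,-0.004,0],0],
])

```text
time_s: 10.6
ee_pos: [0.5596, -0.007, 0.048]
eef_rot: [3.142, -0.001, 0.077]
force: [0.1, -0.5, -0.3]
grip_width: 0.0339
grip_force: 0.0
```

Run:
```python
from h import *
st()
im,d=camera("side");cv2.imwrite("pics/v5.png",cv2.resize(im[205:295,200:320],(800,600),interpolation=cv2.INTER_CUBIC))
```

```text
t 10.6 tcp case [-88.7  -0.1  48. ] rpy [ 3.142e+00 -1.000e-03  7.700e-02] F [ 0.1 -0.5 -0.3] w 33.9 gf 0.0
```

View pics/v5.png

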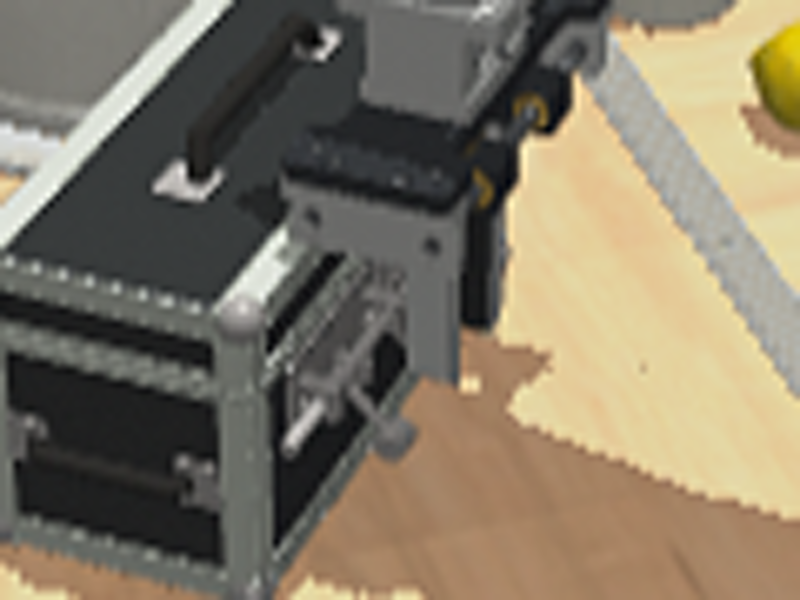

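>>> carry_out([
  [[0.003,0,0.005],0],
  [[0.003,0,0.005],0],
  [[0.003,0,0.005],0],
  [[0.003,0,0.005],0],
], hand=1, force=25)

```text
time_s: 11.05
ee_pos: [0.56, -0.0076, 0.0466]
eef_rot: [3.141, -0.001, 0.077]
force: [1.2, -4.6, -0.1]
grip_width: 0.0222
grip_force: 29.2
```

Run:
```python
from h import *
st()
```

```text
t 11.05 tcp case [-88.3  -0.7  46.6] rpy [ 3.141e+00 -1.000e-03  7.700e-02] F [ 1.2 -4.6 -0.1] w 22.2 gf 29.2
```

>>> carry_out([
  [[0,0,0],0],
  [[-0.017,0,-0.005],0],
  [[-0.034,0,-0.011],0],
  [[-0.05,0,-0.018],0],
  [[-0.066,0,-0.026],0],
  [[-0.066,0,-0.026],0],
], force=35)

```text
time_s: 11.65
ee_pos: [0.5465, -0.0086, 0.0519]
eef_rot: [3.141, -0.0, 0.077]
force: [1.2, -6.0, -1.3]
grip_width: 0.0222
grip_force: 39.6
```

Run:
```python
from h import *
st()
im,d=camera("side");cv2.imwrite("pics/v6.png",cv2.resize(im[205:295,200:320],(800,600),interpolation=cv2.INTER_CUBIC))
```

```text
t 11.65 tcp case [-101.8   -0.7   51.9] rpy [ 3.141 -0.     0.077] F [ 1.2 -6.  -1.3] w 22.2 gf 39.6
```

View pics/v6.png

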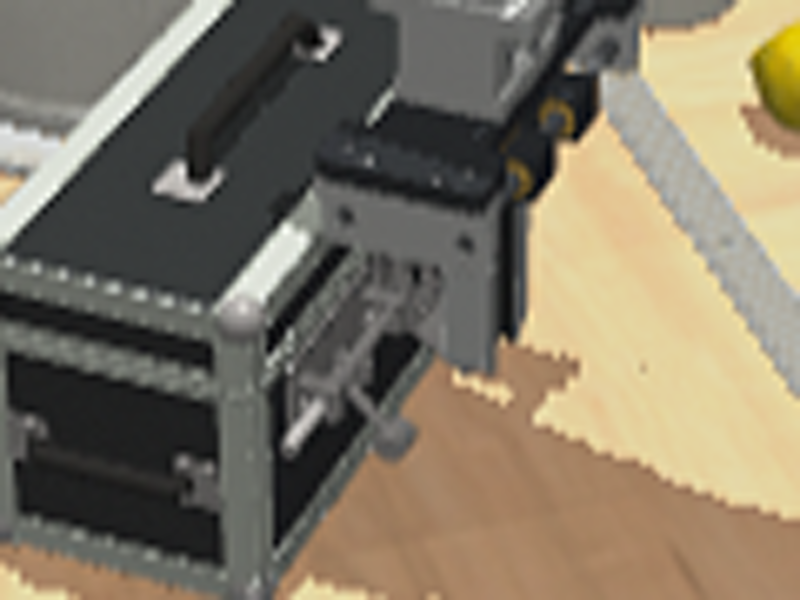

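>>> carry_out([
  [[-0.032,0,-0.018],0],
  [[-0.06,0,-0.039],0],
  [[-0.088,0,-0.063],0],
  [[-0.111,0,-0.089],0],
  [[-0.132,0,-0.118],0],
  [[-0.151,0,-0.149],0],
  [[-0.166,0,-0.181],0],
  [[-0.166,0,-0.181],0],
])

```text
time_s: 12.5
ee_pos: [0.5136, -0.0107, 0.0889]
eef_rot: [3.141, -0.001, 0.077]
force: [0.2, -0.5, -0.9]
grip_width: 0.0005
grip_force: 0.0
```

Run:
```python
from h import *
st()
im,d=camera("side");cv2.imwrite("pics/v7.png",cv2.resize(im[205:295,200:320],(800,600),interpolation=cv2.INTER_CUBIC))
```

```text
t 12.5 tcp case [-134.8   -0.2   88.9] rpy [ 3.141e+00 -1.000e-03  7.700e-02] F [ 0.2 -0.5 -0.9] w 0.5 gf 0.0
```

View pics/v7.png

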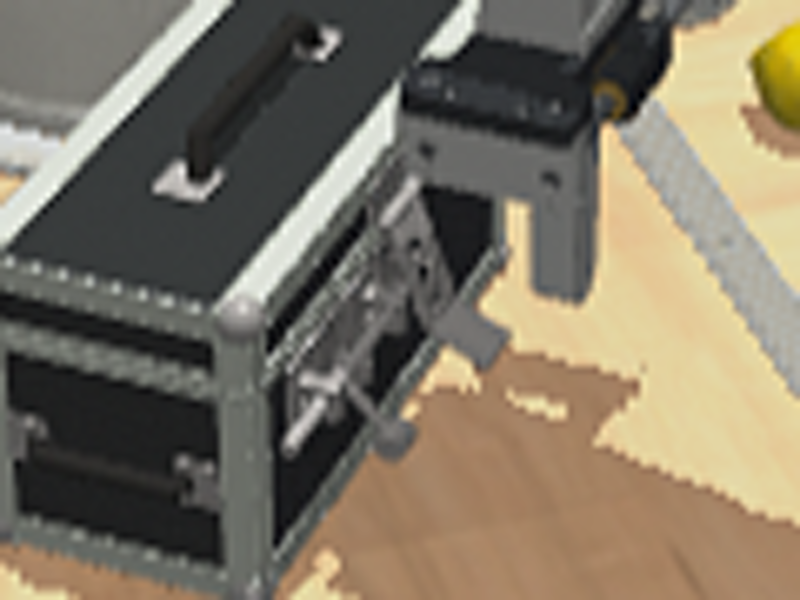

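```bash
cat >> h.py <<'E'
def tab(th,lid=0,r=65,a0=.193):
    a=a0+th; p=np.array([-64.5-r*np.sin(a),0,114-r*np.cos(a)])
    q=p-[62,0,106]; return np.array([62+q[0]*np.cos(lid)+q[2]*np.sin(lid),0,106-q[0]*np.sin(lid)+q[2]*np.cos(lid)])
E
python3 - <<'E'
from h import *
for t in np.arange(0,1.2,.1): print(round(t,1),tab(t).round(0),proj("side",c2w(tab(t))),proj("side",c2w(tab(t,r=74,a0=.28))))
print([(np.round(x["location"],1).tolist(),round(x["conf"],2)) for x in finder.pinpoint("side","hasp_tab")[:2]])
go((-128,0,85));go((-101,0,37))
E
```

```text
0.0 [-77.   0.  50.] [264.1 256.3] [266.8 259.1]
0.1 [-83.   0.  52.] [266.2 256.3] [269.2 259. ]
0.2 [-89.   0.  54.] [268.3 256.2] [271.5 258.6]
0.3 [-95.   0.  57.] [270.3 255.9] [273.7 258.1]
0.4 [-101.    0.   60.] [272.2 255.3] [275.7 257.3]
0.5 [-106.    0.   64.] [274.  254.6] [277.7 256.2]
0.6 [-111.    0.   68.] [275.7 253.7] [279.4 255. ]
0.7 [-115.    0.   73.] [277.2 252.5] [281.  253.6]
0.8 [-119.    0.   78.] [278.6 251.3] [282.4 252. ]
0.9 [-122.    0.   84.] [279.7 249.8] [283.5 250.2]
1.0 [-125.    0.   90.] [280.7 248.2] [284.4 248.3]
1.1 [-127.    0.   96.] [281.5 246.5] [285.1 246.2]
[]
go (-128, 0, 85) shift [ 0.035 -0.001  0.015] turn -0.0001 n>= 1
go (-101, 0, 37) shift [ 0.169 -0.001  0.255] turn -0.0001 n>= 2
```

>>> carry_out([
  [[0,0,0],0],
  [[0,0,0.1],0],
  [[0,0,0.235],0],
  [[0.05,0,0.235],0],
  [[0.1,0,0.235],0],
  [[0.15,0,0.235],0],
  [[0.162,0,0.235],0],
  [[0.162,0,0.235],0],
], hand=0.25)

```text
time_s: 13.4
ee_pos: [0.5464, -0.0081, 0.0414]
eef_rot: [3.141, -0.001, 0.077]
force: [-0.0, -0.4, -0.0]
grip_width: 0.0353
grip_force: 0.0
```

>>> carry_out([
  [[0,0,0],0],
  [[0,0,0],0],
  [[0,0,0],0],
  [[0,0,0],0],
], hand=1, force=25)

```text
time_s: 13.8
ee_pos: [0.5456, -0.0088, 0.041]
eef_rot: [3.141, -0.0, 0.077]
force: [-0.0, -5.4, -0.4]
grip_width: 0.0256
grip_force: 25.0
```

Run:
```python
from h import *
st()
for t in np.arange(.35,2,.15): print(round(t,2),(tab(t)-tab(.35)).round(0)/200)
```

```text
t 13.8 tcp case [-102.8   -0.7   41. ] rpy [ 3.141 -0.     0.077] F [-0.  -5.4 -0.4] w 25.6 gf 25.0
0.35 [0. 0. 0.]
0.5 [-0.04  0.    0.03]
0.65 [-0.075  0.     0.06 ]
0.8 [-0.105  0.     0.1  ]
0.95 [-0.13   0.     0.145]
1.1 [-0.145  0.     0.19 ]
1.25 [-0.155  0.     0.235]
1.4 [-0.155  0.     0.285]
1.55 [-0.15   0.     0.335]
1.7 [-0.14  0.    0.38]
1.85 [-0.12   0.     0.425]
```

>>> carry_out([
  [[-0.04,0,-0.03],0],
  [[-0.075,0,-0.062],0],
  [[-0.105,0,-0.1],0],
  [[-0.13,0,-0.145],0],
  [[-0.145,0,-0.19],0],
  [[-0.155,0,-0.235],0],
  [[-0.156,0,-0.285],0],
  [[-0.15,0,-0.335],0],
  [[-0.14,0,-0.38],0],
  [[-0.125,0,-0.415],0],
  [[-0.125,0,-0.415],0],
  [[-0.125,0,-0.415],0],
])

```text
time_s: 15.0
ee_pos: [0.5202, -0.0108, 0.1239]
eef_rot: [3.14, 0.001, 0.077]
force: [-1.9, -6.9, 0.5]
grip_width: 0.0254
grip_force: 25.0
```

Run:
```python
from h import *
o=st();print(o["qpos"].round(2))
im,d=camera("side");cv2.imwrite("pics/v8.png",cv2.resize(im[180:300,180:340],(800,600),interpolation=cv2.INTER_CUBIC))
for L in np.arange(0,1.7,.15): print(round(L,2),((tab(1.9,L)-tab(1.9,0))/200).round(3))
```

```text
t 15.0 tcp case [-128.2   -0.8  123.9] rpy [3.14e+00 1.00e-03 7.70e-02] F [-1.9 -6.9  0.5] w 25.4 gf 25.0
[-0.09  0.32  1.7  -0.    1.13  1.4 ]
0.0 [0. 0. 0.]
0.15 [0.04  0.    0.134]
0.3 [0.101 0.    0.261]
0.45 [0.179 0.    0.378]
0.6 [0.274 0.    0.481]
0.75 [0.383 0.    0.569]
0.9 [0.504 0.    0.64 ]
1.05 [0.635 0.    0.691]
1.2 [0.771 0.    0.723]
1.35 [0.911 0.    0.734]
1.5 [1.051 0.    0.724]
1.65 [1.188 0.    0.693]
```

View pics/v8.png

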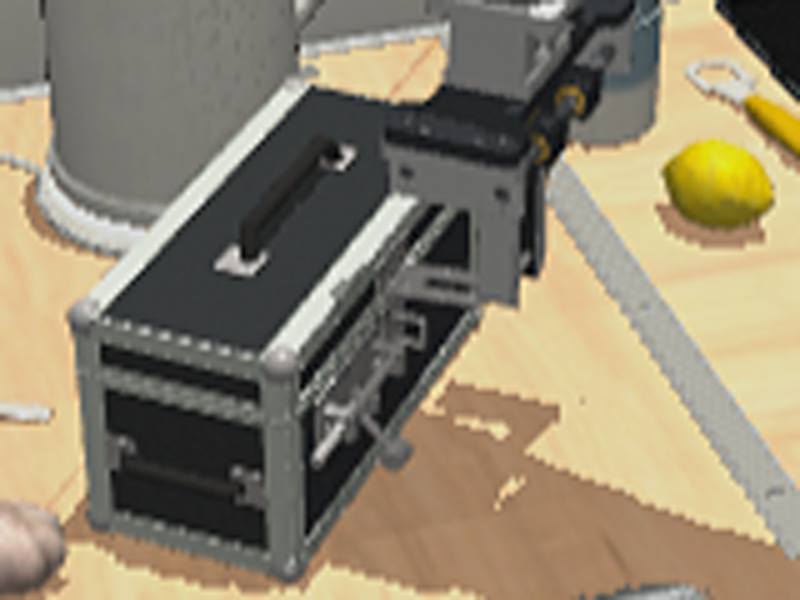

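Run:
```python
from h import *
for c in("top","side"):
    P=cloud(c,np.load(f"/tmp/{c}0.npy")).reshape(-1,3)
    q=P[(P[:,2]>.2)&(P[:,2]<.8)&(P[:,0]>.55)&(P[:,0]<.95)&(abs(P[:,1])<.35)]
    c2=np.c_[(q-C0)@Rm([0,0,YAW])*1000]
    print(c,len(q))
    if len(q): 
        print(np.percentile(c2,[1,50,99],axis=0).round(0))
        for z in(200,250,300,350,400):
            s=c2[(c2[:,2]>z)&(c2[:,2]<z+50)]; 
            if len(s): print(z,len(s),s.min(0).round(0),s.max(0).round(0))
```

```text
top 17158
[[-116. -290.  207.]
 [ -12. -145.  703.]
 [ 258.  223.  798.]]
200 466 [ 101. -176.  200.] [284. 249. 250.]
250 237 [242. 203. 250.] [278. 239. 268.]
side 17206
[[-110. -363.  205.]
 [ 172.  -75.  606.]
 [ 309.  236.  684.]]
200 1854 [  98. -368.  200.] [283. 254. 250.]
250 936 [ 124. -367.  250.] [279. 242. 300.]
300 447 [ 202. -367.  300.] [ 279. -297.  350.]
350 492 [ 198. -367.  350.] [ 279. -296.  400.]
400 510 [ 195. -367.  400.] [ 280. -297.  450.]
```

Run:
```python
from h import *
for c in("top","side"):
    P=cloud(c,np.load(f"/tmp/{c}0.npy")).reshape(-1,3)
    q=P[(P[:,2]>.25)&(P[:,2]<1.1)&(P[:,0]>.3)&(P[:,0]<1.0)&(P[:,1]>-.35)&(P[:,1]<.3)]
    c2=(q-C0)@Rm([0,0,YAW])*1000
    for y in range(-350,250,50):
        s=c2[(c2[:,1]>=y)&(c2[:,1]<y+50)]
        if len(s): print(c,y,[(z,int(t[:,0].min()),int(t[:,0].max()),len(t)) for z in range(250,900,100) for t in[s[(s[:,2]>=z)&(s[:,2]<z+100)]] if len(t)>5])
print(ctrl.get_obs()["time_s"])
```

```text
top -350 [(550, -220, 1, 1222), (650, -220, 1, 2487), (750, -220, 2, 5316), (850, -209, -13, 69)]
top -300 [(550, -192, -41, 1458), (650, -193, -41, 2559), (750, -193, -40, 5022), (850, -326, -40, 3225)]
top -250 [(550, -133, -76, 800), (650, -133, -76, 1517), (750, -134, -75, 2865), (850, -134, -75, 6250)]
top -200 [(550, -77, -18, 927), (650, -78, -18, 1851), (750, -78, -17, 3423), (850, -78, -18, 5802)]
top -150 [(550, -19, 39, 903), (650, -19, 39, 1778), (750, -19, 40, 2801), (850, -19, 9, 567)]
top -100 [(550, 32, 88, 645), (650, 30, 88, 1834), (750, 30, 74, 856)]
top -50 [(550, 106, 156, 666), (650, 107, 138, 202)]
top 0 [(550, 130, 189, 177), (650, 130, 137, 81)]
top 200 [(250, 242, 277, 237)]
side -350 [(250, 214, 302, 734), (350, 216, 295, 794), (450, 214, 293, 354), (550, -221, -85, 540), (650, -219, -185, 63)]
side -300 [(250, 123, 333, 630), (350, 276, 332, 664), (450, 274, 332, 320), (550, -195, -100, 295)]
side -250 [(250, 130, 332, 78), (550, -138, -71, 762), (650, -117, -71, 175)]
side -200 [(250, 127, 214, 231), (550, -82, -12, 1027), (650, -82, -9, 304)]
side -150 [(550, -28, 47, 1091), (650, -26, 45, 368)]
side -100 [(550, 31, 106, 1144), (650, 29, 101, 444)]
side -50 [(550, 91, 164, 1180), (650, 30, 153, 489)]
side 0 [(550, 131, 221, 1300), (650, 128, 220, 664)]
side 50 [(550, 208, 282, 1364), (650, 206, 285, 699)]
side 100 [(550, 267, 337, 1443), (650, 266, 337, 798)]
side 150 [(550, 322, 364, 726), (650, 322, 362, 433)]
side 200 [(250, 242, 277, 165)]
15.05
```

>>> carry_out([
  [[0.02,0,-0.035],0],
  [[0.03,0,-0.075],0],
  [[0.045,0,-0.125],0],
  [[0.06,0,-0.17],0],
  [[0.078,0,-0.212],0],
  [[0.099,0,-0.255],0],
  [[0.121,0,-0.296],0],
  [[0.146,0,-0.336],0],
  [[0.172,0,-0.375],0],
  [[0.2,0,-0.412],0],
  [[0.229,0,-0.45],0],
  [[0.229,0,-0.45],0],
])

```text
time_s: 16.25
ee_pos: [0.5665, -0.0072, 0.2145]
eef_rot: [3.141, 0.0, 0.077]
force: [-3.5, -5.8, 2.7]
grip_width: 0.0254
grip_force: 25.0
```

Run:
```python
from h import *
o=st();print(o["qpos"].round(2))
im,d=camera("side");cv2.imwrite("pics/v9.png",cv2.resize(im[160:310,150:350],(800,600),interpolation=cv2.INTER_CUBIC))
```

```text
t 16.25 tcp case [-81.8  -0.8 214.5] rpy [3.141 0.    0.077] F [-3.5 -5.8  2.7] w 25.4 gf 25.0
[-0.08  0.33  1.46 -0.    1.35  1.42]
```

View pics/v9.png

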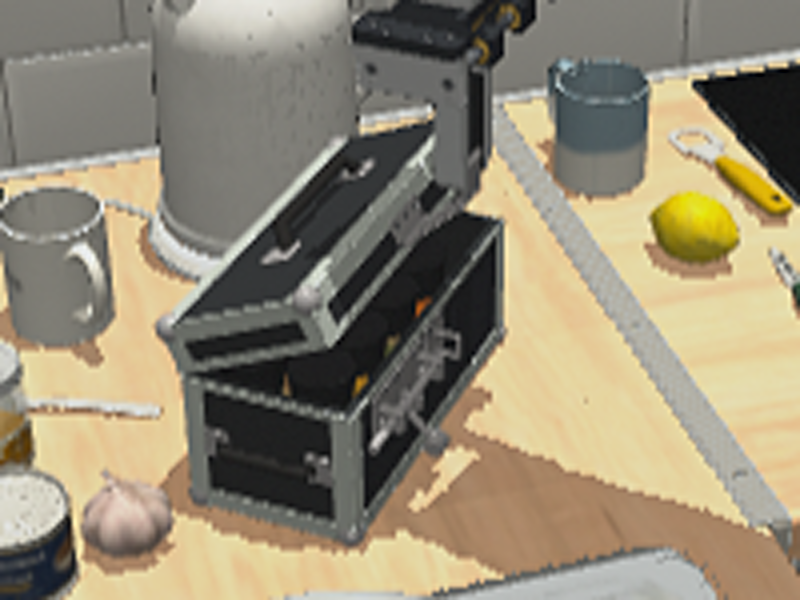

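>>> carry_out([
  [[0.035,0,-0.04],0],
  [[0.07,0,-0.08],0],
  [[0.105,0,-0.112],0],
  [[0.14,0,-0.142],0],
  [[0.18,0,-0.17],0],
  [[0.22,0,-0.196],0],
  [[0.26,0,-0.22],0],
  [[0.3,0,-0.242],0],
  [[0.345,0,-0.262],0],
  [[0.39,0,-0.278],0],
  [[0.39,0,-0.278],0],
])

```text
time_s: 17.4
ee_pos: [0.6446, -0.001, 0.2707]
eef_rot: [3.141, -0.001, 0.077]
force: [-3.9, -2.8, 9.0]
grip_width: 0.0242
grip_force: 25.0
```

Run:
```python
from h import *
o=st();print(o["qpos"].round(2))
go((-90,105,300));go((-90,105,165))
for c in("side",):
    im,d=camera(c);P=cloud(c,d);q=(P.reshape(-1,3)-C0)@Rm([0,0,YAW])*1000
    s=q[(abs(q[:,1]-110)<15)&(q[:,2]>110)&(q[:,2]<280)&(q[:,0]>-70)&(q[:,0]<90)]
    i=np.argmax(s[:,2]); print("lid high pt",s[i],s[np.argmin(s[:,0])],len(s))
```

```text
t 17.4 tcp case [ -3.4  -0.7 270.7] rpy [ 3.141e+00 -1.000e-03  7.700e-02] F [-3.9 -2.8  9. ] w 24.2 gf 25.0
[-0.06  0.48  1.12 -0.    1.54  1.44]
go (-90, 105, 300) shift [-0.433 -0.528 -0.147] turn -0.0002 n>= 3
go (-90, 105, 165) shift [-0.434 -0.528  0.528] turn -0.0002 n>= 4
lid high pt [ 15.5947402  114.84970708 228.28832963] [-47.04474847 103.69855865 112.9527756 ] 351
```

>>> carry_out([
  [[0,0,0],0],
  [[0,0,0],0],
  [[0,0,0],0],
  [[-0.15,0,-0.05],0],
  [[-0.43,0,-0.05],0],
  [[-0.43,0,-0.05],0],
  [[-0.43,-0.53,-0.05],0],
  [[-0.43,-0.53,-0.05],0],
  [[-0.43,-0.53,-0.05],0],
], hand=0.1)

```text
time_s: 18.35
ee_pos: [0.5499, 0.1027, 0.2796]
eef_rot: [-3.141, -0.0, 0.081]
force: [-0.4, -0.2, -0.3]
grip_width: 0.0424
grip_force: 0.0
```

>>> carry_out([
  [[0,0,0.3],0],
  [[0,0,0.55],0],
  [[0,0,0.55],0],
  [[0,0,0.55],0],
  [[0,0,0.55],0],
], hand=1)

```text
time_s: 18.85
ee_pos: [0.5515, 0.0984, 0.1719]
eef_rot: [-3.141, -0.003, 0.077]
force: [0.0, 0.6, 0.2]
grip_width: 0.0058
grip_force: 0.0
```

Run:
```python
from h import *
o=st()
im,d=camera("side");P=cloud("side",d);q=(P.reshape(-1,3)-C0)@Rm([0,0,YAW])*1000
s=q[(abs(q[:,1]+0)<12)&(q[:,2]>200)&(q[:,2]<330)&(q[:,0]>-60)&(q[:,0]<80)]
print("hasp",s.min(0),s.max(0))
go((-20,105,172));go((62,105,172))
cv2.imwrite("pics/v10.png",cv2.resize(im[130:310,150:390],(800,600),interpolation=cv2.INTER_CUBIC))
```

```text
t 18.85 tcp case [-88.5 105.7 171.9] rpy [-3.141e+00 -3.000e-03  7.700e-02] F [0.  0.6 0.2] w 5.8 gf 0.0
hasp [  9.85479636 -11.22141375 218.67190646] [ 19.96244529  11.93333071 227.02020389]
go (-20, 105, 172) shift [0.342 0.003 0.002] turn -0.0002 n>= 2
go (62, 105, 172) shift [0.752 0.003 0.003] turn -0.0002 n>= 4
```

>>> carry_out([
  [[0.2,0,0],0],
  [[0.35,0,0],0],
  [[0.4,0,0],0],
  [[0.45,0,0],0],
  [[0.49,0,0],0],
  [[0.53,0,0],0],
  [[0.57,0,0],0],
  [[0.6,0,0],0],
  [[0.63,0,0],0],
  [[0.66,0,0],0],
  [[0.69,0,0],0],
  [[0.69,0,0],0],
])

```text
time_s: 20.1
ee_pos: [0.6885, 0.1092, 0.1691]
eef_rot: [-3.142, -0.0, 0.077]
force: [0.7, 0.5, -0.5]
grip_width: 0.0005
grip_force: 0.0
```

Run:
```python
from h import *
o=st();im,d=camera("side");P=cloud("side",d);q=(P.reshape(-1,3)-C0)@Rm([0,0,YAW])*1000
s=q[(q[:,1]>-110)&(q[:,1]<-60)&(q[:,2]>125)&(q[:,2]<240)&(q[:,0]>0)&(q[:,0]<115)]
for z in range(125,240,20):
    t=s[abs(s[:,2]-z)<10]; print(z,len(t),t[:,0].min() if len(t) else '', np.median(t[:,0]) if len(t) else '')
cv2.imwrite("pics/v10.png",cv2.resize(im[130:310,150:390],(800,600),interpolation=cv2.INTER_CUBIC))
```

```text
t 20.1 tcp case [ 48.9 105.7 169.1] rpy [-3.142 -0.     0.077] F [ 0.7  0.5 -0.5] w 0.5 gf 0.0
125 23 91.20069810370236 93.02256905136106
145 50 90.62324715798005 92.87184859197251
165 51 89.17032031767091 92.7140987167768
185 22 90.65895461316892 91.97435099182226
205 0  
225 64 57.97866849948304 61.29563859565194
```

View pics/v10.png

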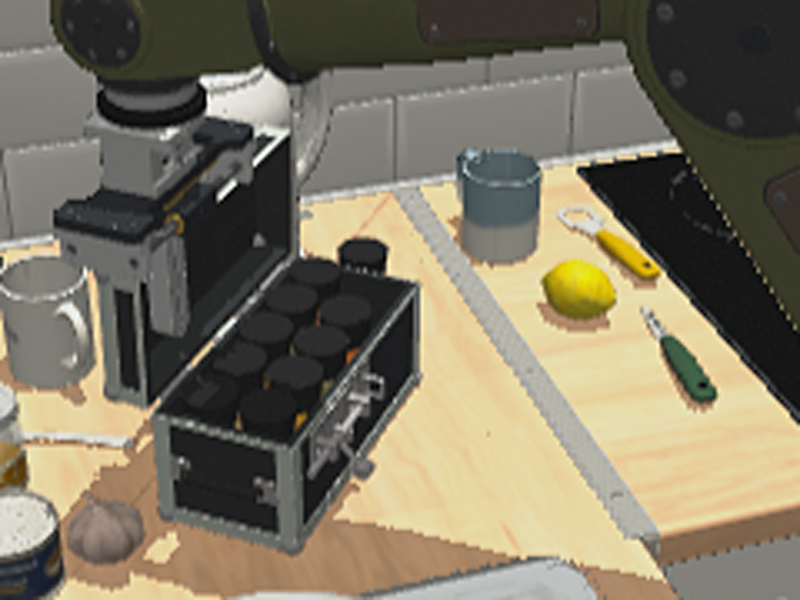

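>>> carry_out([
  [[-0.3,0,0],0],
  [[-0.6,0,-0.2],0],
  [[-0.8,0,-0.5],0],
  [[-0.8,0,-0.5],0],
  [[-0.8,0,-0.5],0],
  [[-0.8,0,-0.5],0],
])

```text
time_s: 20.75
ee_pos: [0.5283, 0.0968, 0.2705]
eef_rot: [-3.142, -0.003, 0.077]
force: [0.1, -0.5, -0.6]
grip_width: 0.0005
grip_force: 0.0
```

Run:
```python
from h import *
o=st();im,d=camera("side");P=cloud("side",d);q=(P.reshape(-1,3)-C0)@Rm([0,0,YAW])*1000
s=q[(abs(q[:,1])<110)&(abs(q[:,1])>30)&(q[:,2]>215)&(q[:,2]<240)&(q[:,0]>0)&(q[:,0]<115)]
print(len(s),np.percentile(s[:,0],[2,50]))
print([(np.round(x["location"],1).tolist(),x["conf"]) for x in finder.pinpoint("side","bolt_knob")[:1]])
print(ctrl.hand_in())
```

```text
t 20.75 tcp case [-111.8  105.9  270.5] rpy [-3.142e+00 -3.000e-03  7.700e-02] F [ 0.1 -0.5 -0.6] w 0.5 gf 0.0
451 [58.58941166 75.0756372 ]
[([256.2, 272.2], 0.41)]
the job is handed in; nothing more can be done
None
```

I drew the bolt back, swung the hasp up off its staple and raised the lid until it stood about upright (roughly 1.55 rad in the last depth check), then handed the job in at about 21 s with the gripper clear; no verdict came back, and I did not measure the bystanders, though the last picture shows none disturbed.

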